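# Clamp up a glued bonbon box with a one-hand bar clamp

### The arm

A 7-joint arm with a two-finger parallel gripper is mounted at the origin on the work surface. World frame = base frame: x ahead of the robot, y to its left, z up, the work surface at z = 0. Lengths are in m, angles in rad, forces in N, time in s.
With the tool pointing down it reaches from about 0.4 to 0.85 m from the base axis. Payload 10.4 kg.
Tool frame: the origin (TCP) lies midway between the tips of the shut fingers; the grasp point (between the pads) lies 19 mm behind it; y points along the fingers, x is the direction in which the jaws open and shut, and the axes are right-handed (so a half turn about y gives the same grasp; the last joint's range is limited). The gripper opens to 87 mm and grips with 3 to 60 N. Pads are 19 mm wide; open, the fingers measure 117 mm over their backs; the gripper's body (75 mm by 190 mm) begins 51 mm behind the grasp point.
Start: joints at [-1.189, 0.332, -0.065, 1.46, 0.022, 1.35, -0.088], TCP at [0.246, 0.575, 0.223] pointing down, gripper open.
Joint ranges: [-2.6, 2.6], [-0.5, 2.12], [-1.47, 1.34], [0.16, 2.42], [-1.27, 4.41], [0.06, 2.06], [-2.6, 2.6]. Speed limits (rad/s): [2.22, 2.22, 2.79, 2.79, 3.14, 3.14, 3.14].

### API

Orientations are given as a unit quaternion [x, y, z, w].
In Python, from bench import * gives the robot as it stands.
- The arm moves only by the tool jog_arm, never from a script. Its argument "commands" is a list of rows, each an object with "translation": the shift along the world's x, y, z in mm, a list of three; "twist": the turn about the world's z in rad. A call has 1 to 20 rows; each row shifts and turns the commanded pose from where the row before left it; what a row does not reach is not made up. A row lasts 1/10 s, in which the tool goes at most 50 mm and 8.59 degrees, less where a joint would pass 70% of its speed; a pose out of reach is approached as far as the arm can. A call is refused whole if a number of a shift passes 50 or a number of a turn 0.15, either way. A call with a gripper value outside its range is refused whole. "grip" is the closure, from 0 (fully open) to 1 (shut), set as the call begins (left out, the last holds). The fingers move at their own pace and stop on an object; "grip_force" is the grip in N (left out, the last holds). Time passes only in rows, so rows that do not move let the fingers close. It gives the time, the measured TCP pose, the force and the opening at its end, in the units of the state.
- read_state(): the state, without advancing time (a new reading comes with each control period).
- camera(name): name is "scene" or "side" or "wrist"; returns a dict with "img" (480x640x3 uint8, red, green, blue), "fx", "fy", "cx", "cy" (pixels), "cam_to_world" (4x4, takes a point from camera to world coordinates). Camera axes: x right, y down, z forward; pixel columns grow to the right and rows downward; lengths in m; the calibration is good to about 2 mm. The wrist camera is an equidistant fisheye: a pixel r from the principal point sees the ray r / f radians off the axis. A picture is of the moment at which its call begins. There is no depth.
- close_job(): hands the job in, once; it reports no verdict.
The state is a dict: "time": time; "joint_positions": joint angles; "joint_vel": joint speeds; "joint_torque": joint torques, N m; "ee_pos": TCP position; "eef_rot": TCP orientation; "ft_force": force on the tool from outside, world axes, zero at the start; "torque": the same for the moment, N m; "width": finger opening in m.
Only numpy, scipy, OpenCV 4.12 (cv2) and the standard library are available. Lean on these libraries where they do the work, as an engineer would, in place of code of your own. Each camera call takes 0.05 s, during which the arm holds its last target.

### The job

The end panels of the little wooden bonbon box have just been glued: pick it up, stand it upright on the board between the two rubber pads of the bar clamp, lengthwise, square and centred on the pads, and let go of it. Then pump the clamp's trigger, again and again, until the pads close on the ends of the box and press them firmly, but not so hard that the thin box is crushed; the clamp is closed by its trigger alone, without pushing the bar or the far jaw by hand. Finish with your hand still squeezing the trigger so that the pressure stays on, and leave the other things on the bench alone.

Things in the scene. Friction and masses are not known exactly. Their poses are not given: they have to be found in the camera images.
- clamp_board: plywood board 250 x 370 x 12 mm fixed to the bench, with a one-hand bar clamp (black plastic, steel bar) screwed on it, lying on its side. Origin at bench level below the clamp's housing (52 x 78 mm, 56 mm high); board spans x -130..120, y -110..260 mm. Bar along board y at x = 0, 36 mm up; handle and trigger stick out to -x, both jaws to +x; nothing is higher than 58 mm above the bench
- near_pad_face (a point): centre of the face of the near jaw's rubber pad (30 x 30 mm), which looks to board +y: board x 70, y 62, 36 mm above the bench. It stays there but for a little give of the rubber (1 mm for each 60 N)
- far_pad_face (a point): centre of the face of the far jaw's rubber pad (30 x 30 mm), which looks to board -y towards the near pad; at the start 110 to 131 mm from the near pad. The pad comes nearer as the trigger is pumped; once on the box, the rubber gives about 1 mm for each 30 N
- near_pad: the near jaw's rubber pad itself; origin at near_pad_face, axes as the board's
- far_pad: the far jaw's rubber pad itself; origin at far_pad_face, axes as the board's
- bar: toothed steel bar 18 x 7 mm, 345 mm long, sliding through the housing, with the black far jaw (104 x 22 x 36 mm) on its +y end; origin on the bar axis, axes as the board's. Pumping moves it to board -y; a ratchet keeps it there. A full stroke of the trigger pulls it in two teeth, about 8 mm (the first may differ by a tooth); let the trigger come fully out between strokes
- handle_mid (a point): the middle of the fixed pistol handle where the hand takes it: board x -75, y -34, 36 mm above the bench. The handle is a bar 20 mm wide (board y -44 to -24) and 28 mm high (22 to 50 mm above the bench), from board x -26 to -120
- trigger_front (a point): point on the trigger's front (+y) face at board x -75, 36 mm above the bench, facing away from handle_mid: board y +10 let go, -11 squeezed home (back of handle to front of trigger 54 and 33 mm). Squeezing takes 4 to 5 N here; each further newton gives about 2 N between the pads. 12 to 20 N here clamps this box well (about 15 to 35 N between the pads); the thin box gives way at 60 N
- bonbon_box: closed light-wood box with a sliding lid, 50 mm (its x) by 90 mm (its y, the length) by 46 mm high, about 0.16 kg; origin at the centre of its underside, z up. The glued, darker end panels are at its +y and -y ends; it may be put in either way round
- glue_bottle: bystander: white glue bottle, 48 mm across, 125 mm tall
- dragee_jar: bystander: amber glass jar with metal lid, 68 mm across, 85 mm tall
- gift_tin: bystander: flat round tin, 103 mm across, 54 mm tall
- glue_brush: bystander: brush with a wooden handle, 170 mm long, lying on the bench
- box_place (a point): the box's place: point on the board's top (12 mm above the bench) between the pads, board x 70, y 115. The box stands here with its length along board y, anywhere between the pads. Between box and bar (top 40 mm above the bench) there are 36 mm of free space for a finger
- trigger: the black trigger lever, 86 x 12 x 26 mm (23 to 49 mm above the bench), on the +y side of the handle, about parallel to it. Origin on its upright turning pin, board x 14, y 10. Its yaw less the board's yaw is the trigger angle: 0 = let go, out (a spring returns it); +0.235 rad = home against its stop by the handle; with the pads pressing on the box it is stiff and mostly stops short of home

How it is judged:
On the way, in this order (a step that is already met when the one before it is completed fails the run):
1. the box stands upright on the board between the pads, roughly lengthwise, and has been let go (x of bonbon_box in the frame of near_pad between -0.015 and 0.015 m and y of bonbon_box in the frame of near_pad above 0.04 m and y of bonbon_box in the frame of far_pad below -0.04 m and angle between the y axis of bonbon_box and the y axis of near_pad, either way round below 0.25 rad and angle between bonbon_box's own z axis and vertical below 0.1 rad and height (world z) of bonbon_box below 0.018 m and contact force between the fingers and bonbon_box below 0.3 N and linear speed of bonbon_box below 0.02 m/s), for 0.2 s.
2. the clamp has been pumped until both pads press on the box (contact force between each of far_pad, near_pad and bonbon_box above 4 N), for 0.2 s.
At the end, for the whole second after the job is handed in: Box upright on the board, square to the clamp (0.08 rad), centred on the pads (12 mm), not touched by the fingers; each pad presses its end with more than 6 N and less than 60 N; the fingers still push the trigger with more than 3 N and keep it squeezed (2 mm or more) (contact force between far_pad and bonbon_box between 6 and 60 N and contact force between near_pad and bonbon_box above 6 N and contact force between the fingers and trigger above 3 N and y of trigger_front in the frame of clamp_board below 0.008 m and contact force between the fingers and bonbon_box below 0.3 N and x of bonbon_box in the frame of near_pad between -0.012 and 0.012 m and angle between the y axis of bonbon_box and the y axis of near_pad, either way round below 0.08 rad and angle between bonbon_box's own z axis and vertical below 0.08 rad and height (world z) of bonbon_box below 0.018 m and linear speed of bonbon_box below 0.02 m/s); the arm keeps its last pose, push and grip.
It fails at once if the box is crushed: more than 60 N between a pad and the box (contact force between any of far_pad, near_pad and bonbon_box above 60 N).
It fails at once if the bar or the far jaw is pushed by hand (more than 6 N) (contact force between any of the fingers, the arm and bar above 6 N).
It fails at once if another thing on the bench is moved by more than 30 mm (distance of any of glue_bottle, dragee_jar, gift_tin, glue_brush from where it was at the start of the episode above 0.03 m).
It also fails if it takes over 61 s, if anything falls off the work surface, if the arm or the gripper's body presses on something with over 40 N, if the wrist force passes 120 N, or if a joint passes its speed limit or range.

## Working session

There is one attempt and no reset: what is moved stays moved. The work goes in short steps, Python scripts to look and compute and a tool call to move; the robot and the scene stay as the last step left them, time stands still between calls to the robot, and variables do not carry over. Pictures are saved under pics/ and viewed, and the job is handed in when it is done.

Besides the shell and the picture viewer there is one more tool, called after "Call:" in YAML: its name, and indented under it one key for each argument. jog_arm: Moves the arm, as the interface text tells. Its arguments: {"type":"object","properties":{"commands":{"type":"array"},"grip":{"type":"number"},"grip_force":{"type":"number"}},"required":["commands"]}

```bash
ls; mkdir -p pics; python3 - <<'E'
from bench import *
import cv2,numpy as np
s=read_state()
print(s)
for n in ["scene","side","wrist"]:
    c=camera(n); cv2.imwrite(f"pics/{n}0.png",c["img"][:,:,::-1])
    print(n,c["fx"],c["fy"],c["cx"],c["cy"],np.round(c["cam_to_world"],4).tolist())
E
```

```text
pics
{'time': 0.0, 'joint_positions': array([-1.18857352,  0.33287884, -0.06471426,  1.46093947,  0.02158806,
        1.34991149, -0.08847565]), 'joint_vel': array([ 0.00211855, -0.00028848,  0.00032073,  0.00069605, -0.00071032,
        0.00130485,  0.00071789]), 'joint_torque': array([-1.73643716e-04, -6.23262691e+01,  2.43955327e-02, -3.89893842e+01,
       -6.13750750e-02,  3.98726016e-02,  1.40247043e-04]), 'ee_pos': array([0.24599956, 0.57412428, 0.22175051]), 'eef_rot': array([ 0.59059286,  0.38887732, -0.3897082 , -0.59000171]), 'ft_force': array([ 0.27861519, -0.09270641, -0.16797567]), 'torque': array([ 0.02227166, -0.04259619, -0.0185084 ]), 'width': 0.0868365658373652}
scene 577.2589201753293 577.2589201753293 322.5900158575724 243.79739287849628 [[-0.3062, 0.6663, -0.6799, 1.4541], [0.9518, 0.2021, -0.2306, 0.2193], [-0.0162, -0.7178, -0.6961, 0.9363], [0.0, 0.0, 0.0, 1.0]]
side 491.9315347780544 491.9315347780544 317.2641552242927 240.63560215354806 [[0.988, -0.1141, 0.1039, 0.511], [-0.1541, -0.6957, 0.7016, -0.8251], [-0.0078, -0.7092, -0.7049, 0.8191], [0.0, 0.0, 0.0, 1.0]]
wrist 371.64829954431775 371.64829954431775 324.07893703816745 237.55266226096717 [[0.3942, 0.8849, 0.2481, 0.1783], [0.919, -0.3794, -0.1071, 0.6047], [-0.0006, 0.2703, -0.9628, 0.3845], [0.0, 0.0, 0.0, 1.0]]
```

View pics/scene0.png

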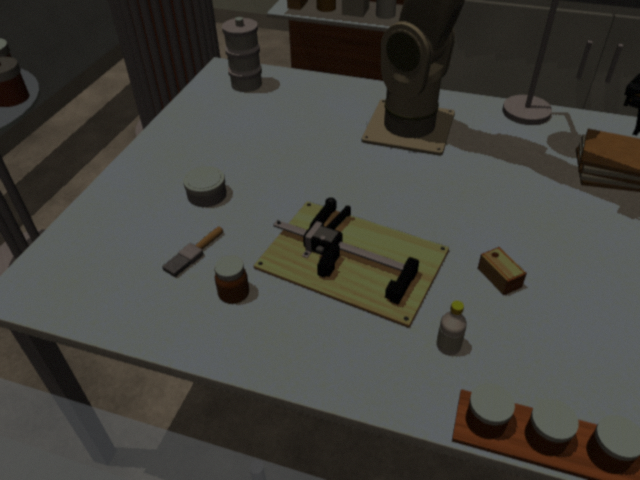

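View pics/side0.png

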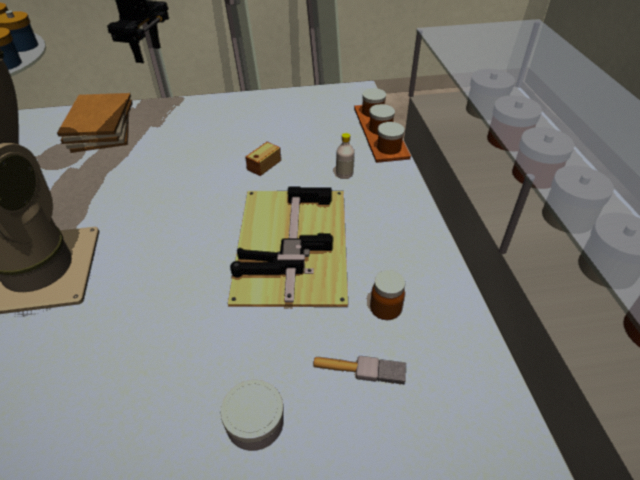

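View pics/wrist0.png

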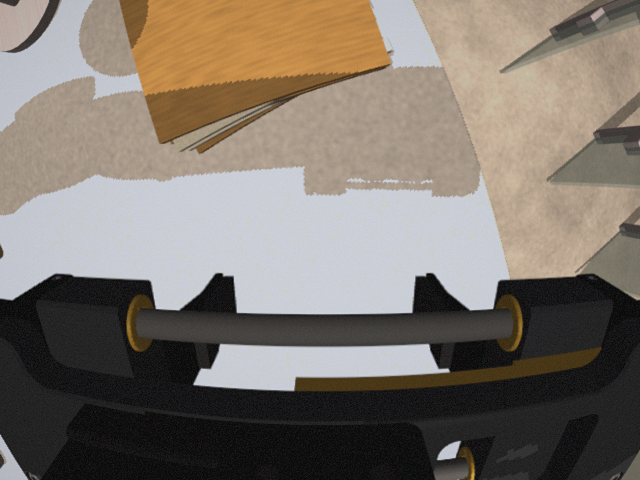

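The scene view shows the board with clamp around (350,258), the box at (502,268), bottle (452,328), jar (232,280), brush (195,250) and tin (205,185). The side view has the board at (292,247) and the box at (263,158). I'll zoom in on these.

```bash
cat > h.py <<'E'
import cv2,numpy as np,json
from bench import *
def proj(c,P):
    T=np.linalg.inv(c["cam_to_world"]); P=np.atleast_2d(P); q=P@T[:3,:3].T+T[:3,3]
    return np.c_[c["fx"]*q[:,0]/q[:,2]+c["cx"], c["fy"]*q[:,1]/q[:,2]+c["cy"]]
def cast(c,px,z):
    px=np.atleast_2d(px).astype(float); d=np.c_[(px[:,0]-c["cx"])/c["fx"],(px[:,1]-c["cy"])/c["fy"],np.ones(len(px))]
    M=np.array(c["cam_to_world"]); d=d@M[:3,:3].T; t=(z-M[2,3])/d[:,2]
    return M[:3,3]+d*t[:,None]
def crop(img,x0,y0,x1,y1,k,name,gain=1.0):
    im=np.clip(img[y0:y1,x0:x1].astype(float)*gain,0,255).astype(np.uint8)
    cv2.imwrite(name,cv2.resize(im[:,:,::-1],None,fx=k,fy=k,interpolation=cv2.INTER_CUBIC))
E
python3 - <<'E'
from h import *
c=camera("scene"); crop(c["img"],240,190,460,320,3.6,"pics/sc1.png",2); crop(c["img"],430,230,550,310,6,"pics/sc2.png",2)
s=camera("side"); crop(s["img"],220,130,370,315,3.2,"pics/sd1.png")
np.savez("c0.npz",scene=c["img"],side=s["img"])
E
```

```text
(no output)
```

View pics/sc1.png

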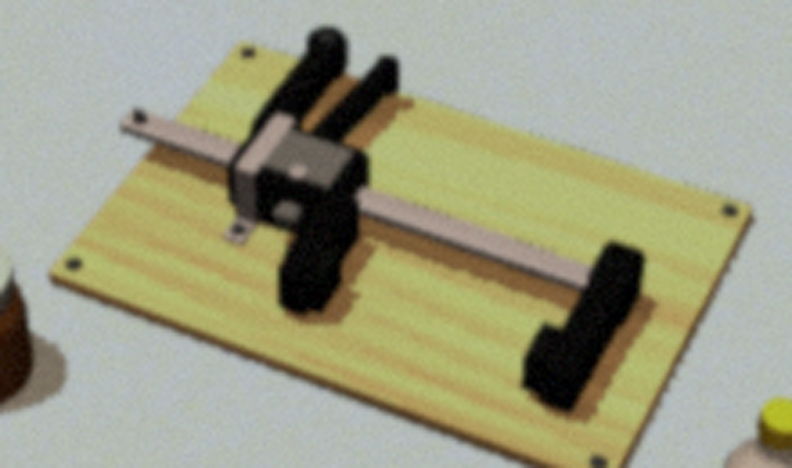

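View pics/sc2.png

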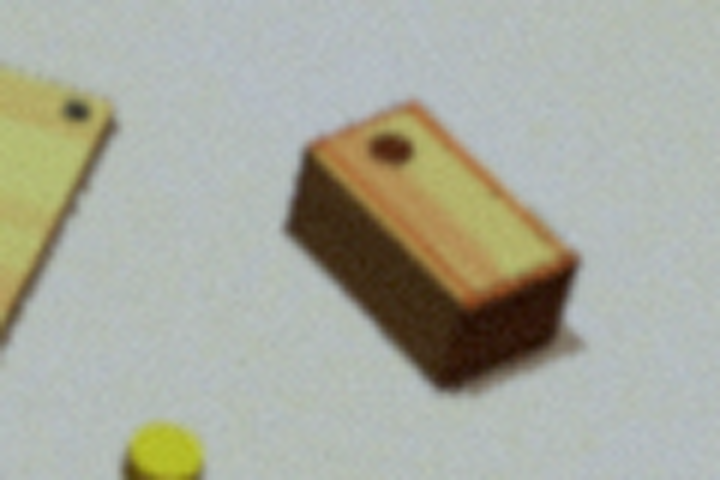

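View pics/sd1.png

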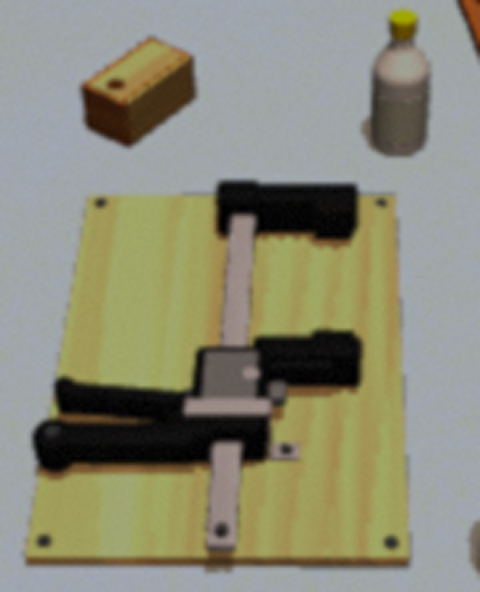

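```bash
python3 - <<'E'
from h import *
c=camera("scene"); s=camera("side")
def screw(cam,guess,r=5):
    g=cv2.GaussianBlur(cv2.cvtColor(cam["img"],cv2.COLOR_RGB2GRAY),(3,3),0).astype(float)
    out=[]
    for x,y in guess:
        x0,y0=int(round(x))-r,int(round(y))-r
        p=g[y0:y0+2*r+1,x0:x0+2*r+1]; w=np.clip(np.median(p)*0.75-p,0,None)
        # keep near centre
        yy,xx=np.mgrid[y0:y0+2*r+1,x0:x0+2*r+1]; w=w*(np.hypot(xx-x,yy-y)<4)
        out.append([(w*xx).sum()/w.sum(),(w*yy).sum()/w.sum()])
    return np.array(out)
# order: (-x,-y),(-x,+y),(+x,+y),(+x,-y)
gs=np.array([(248,52),(730,211),(598,461),(73,264)])/3.6+[240,190]
gd=np.array([(44,541),(100,203),(381,203),(391,543)])/3.2+[220,130]
for cam,g in((c,gs),(s,gd)):
    px=screw(cam,g); P=cast(cam,px,0.0125)[:,:2]
    print(np.round(px,1).tolist(),np.round(P,4).tolist())
    y=(P[1]-P[0]+P[2]-P[3]); yaw=np.arctan2(-y[0],y[1]); x=(P[3]-P[0]+P[2]-P[1]); yaw2=np.arctan2(x[1],x[0])
    print("centre",P.mean(0),"yaw",yaw,yaw2,np.linalg.norm(y)/2,np.linalg.norm(x)/2)
bs=np.array([(412,102),(305,150),(468,305),(578,262)])/6+[430,230]
bd=np.array([(82,86),(152,36),(196,59),(127,105)])/3.2+[220,130]
for cam,b in((c,bs),(s,bd)):
    P=cast(cam,b,0.046)[:,:2]; print(np.round(P,4).tolist(),P.mean(0),[round(float(np.linalg.norm(P[i]-P[i-1])),4) for i in range(4)])
E
```

```text
[[308.5, 204.3], [442.3, 248.1], [405.7, 318.1], [260.1, 263.0]] [[0.4281, -0.163], [0.4861, 0.1777], [0.7084, 0.1405], [0.6506, -0.2012]]
centre [ 0.568315   -0.01152583] yaw -0.16801001315810032 -0.16785717410320966 0.346119336503241 0.22560427681403059
[[233.3, 298.6], [251.0, 193.0], [338.7, 192.8], [341.8, 299.1]] [[0.4309, -0.1632], [0.4879, 0.178], [0.7114, 0.1418], [0.6537, -0.2005]]
centre [ 0.57096539 -0.01100574] yaw -0.16632301125254487 -0.16333263402870243 0.3465354810694123 0.22615999896093017
[[0.4822, 0.2962], [0.5183, 0.262], [0.5778, 0.3243], [0.5462, 0.3589]] [0.53113102 0.31032311] [0.0896, 0.0497, 0.0861, 0.0469]
[[0.4837, 0.2921], [0.5482, 0.3573], [0.5826, 0.3158], [0.5192, 0.2588]] [0.53345083 0.30602444] [0.0487, 0.0917, 0.0539, 0.0853]
```

```bash
python3 - <<'E'
from h import *
c=camera("scene"); s=camera("side")
print("bottle",cast(s,[344.7,174],0)[0],cast(c,[457,307],0.12)[0])
print("farpad corner top", cast(c,np.array([[545,325],[527,345]])/3.6+[240,190],0.051))
o=np.array([0.5621,-0.0861]);y=-0.1667;R=np.array([[np.cos(y),-np.sin(y)],[np.sin(y),np.cos(y)]])
for p in cast(c,np.array([[545,325],[527,385]])/3.6+[240,190],0.051): print(R.T@(p[:2]-o))
for n,p in dict(place=(.07,.113),trig=(-.075,-.0275),near=(.07,.062)).items(): print(n,o+R@np.array(p))
E
```

```text
bottle [0.74553128 0.23330708 0.        ] [0.74282674 0.23312617 0.12      ]
farpad corner top [[0.65102829 0.0950149  0.051     ]
 [0.66897184 0.08870278 0.051     ]]
[0.05764333 0.19336002]
[0.10390348 0.201711  ]
place [0.64987962 0.01371853]
trig [ 0.48357662 -0.10077411]
near [ 0.64141724 -0.03657449]
```

Call:
jog_arm:
  commands:
    - {"translation": [20.5,-19,-3],"twist": -0.14}
    - {"translation": [20.5,-19,-3],"twist": -0.14}
    - {"translation": [20.5,-19,-3],"twist": -0.14}
    - {"translation": [20.5,-19,-3],"twist": -0.14}
    - {"translation": [20.5,-19,-3],"twist": -0.14}
    - {"translation": [20.5,-19,-3],"twist": -0.14}
    - {"translation": [20.5,-19,-3],"twist": -0.14}
    - {"translation": [20.5,-19,-3],"twist": -0.14}
    - {"translation": [20.5,-19,-3],"twist": -0.14}
    - {"translation": [20.5,-19,-3],"twist": -0.14}
    - {"translation": [20.5,-19,-3],"twist": -0.14}
    - {"translation": [20.5,-19,-3],"twist": -0.14}
    - {"translation": [20,-19,-3],"twist": -0.14}
    - {"translation": [20,-19,-3],"twist": -0.13}
    - {"translation": [0,0,0],"twist": 0}
    - {"translation": [0,0,0],"twist": 0}
  grip: 0

```text
time: 2.05
ee_pos: [0.5323, 0.3082, 0.1805]
eef_rot: [0.654, -0.27, 0.27, -0.653]
ft_force: [-0.8, 1.0, 0.6]
width: 0.0867
```

```bash
python3 - <<'E'
from h import *
w=camera("wrist"); cv2.imwrite("pics/w1.png",w["img"][:,:,::-1]); st=read_state()
from scipy.spatial.transform import Rotation as Ro
print(st["time"],st["ee_pos"],Ro.from_quat(st["eef_rot"]).as_matrix().round(3).tolist(),st["width"])
print(np.round(w["cam_to_world"],4).tolist())
E
```

```text
2.1 [0.53164584 0.30921576 0.18053397] [[0.71, -0.0, 0.705], [-0.705, 0.0, 0.71], [-0.0, -1.0, -0.0]] 0.08698805016051464
[[0.7079, -0.6794, -0.1929, 0.5853], [-0.7063, -0.6816, -0.1913, 0.362], [-0.0015, 0.2717, -0.9624, 0.3431], [0.0, 0.0, 0.0, 1.0]]
```

View pics/w1.png

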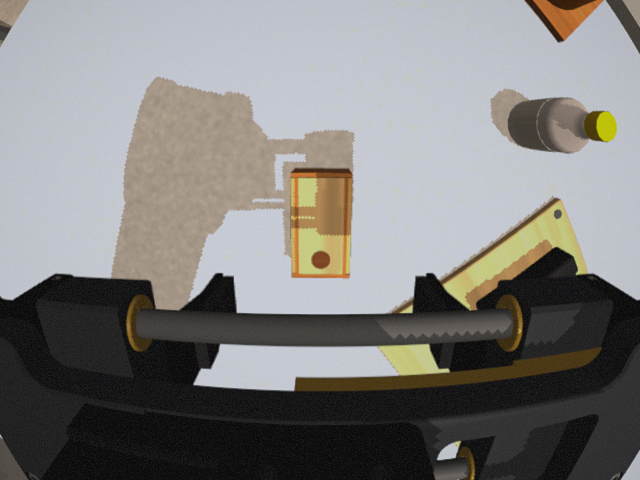

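The wrist view shows the box square to the jaws, with its top corners at about (291,175), (352,175), (350,277) and (291,277). I'll compute its pose from these.

```bash
cat >> h.py <<'E'
def fcast(c,px,z):
    px=np.atleast_2d(px).astype(float); u=(px[:,0]-c["cx"])/c["fx"]; v=(px[:,1]-c["cy"])/c["fy"]
    th=np.hypot(u,v); k=np.where(th>1e-9,np.sin(th)/np.maximum(th,1e-9),1)
    d=np.c_[u*k,v*k,np.cos(th)]; M=np.array(c["cam_to_world"]); d=d@M[:3,:3].T; t=(z-M[2,3])/d[:,2]
    return M[:3,3]+d*t[:,None]
E
python3 - <<'E'
from h import *
w=camera("wrist"); crop(w["img"],270,150,370,300,4,"pics/w1b.png")
P=fcast(w,[[291,175],[352,175],[350.5,278],[291,278]],.046)[:,:2]
print(P.round(4).tolist(),P.mean(0),[round(float(np.linalg.norm(P[i]-P[i-1])),4) for i in range(4)])
l=P[0]-P[3]+P[1]-P[2]; print(np.degrees(np.arctan2(l[1],l[0])))
E
```

```text
[[0.5431, 0.3596], [0.5778, 0.3251], [0.5158, 0.2622], [0.4793, 0.2983]] [0.52897123 0.31130809] [0.0885, 0.0489, 0.0883, 0.0513]
44.647341472896656
```

View pics/w1b.png

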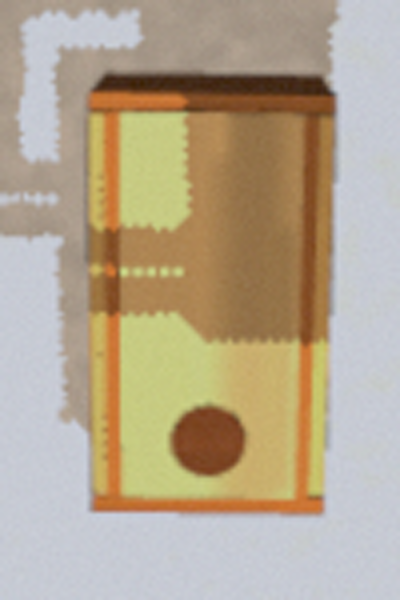

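Call:
jog_arm:
  commands:
    - {"translation": [-1.5,1,-20],"twist": 0}
    - {"translation": [0,0,-25],"twist": 0}
    - {"translation": [0,0,-25],"twist": 0}
    - {"translation": [0,0,-25],"twist": 0}
    - {"translation": [0,0,-25],"twist": 0}
    - {"translation": [0,0,-20],"twist": 0}
    - {"translation": [0,0,-15],"twist": 0}
    - {"translation": [0,0,-10],"twist": 0}
    - {"translation": [0,0,-3],"twist": 0}
    - {"translation": [0,0,0],"twist": 0}
    - {"translation": [0,0,0],"twist": 0}

```text
time: 3.25
ee_pos: [0.5312, 0.3099, 0.0135]
eef_rot: [-0.653, 0.27, -0.27, 0.654]
ft_force: [0.1, -0.1, 0.4]
width: 0.0869
```

Call:
jog_arm:
  commands:
    - {"translation": [0,0,0],"twist": 0}
    - {"translation": [0,0,0],"twist": 0}
    - {"translation": [0,0,0],"twist": 0}
    - {"translation": [0,0,0],"twist": 0}
    - {"translation": [0,0,0],"twist": 0}
    - {"translation": [0,0,0],"twist": 0}
    - {"translation": [0,0,0],"twist": 0}
    - {"translation": [0,0,0],"twist": 0}
  grip: 1
  grip_force: 12

```text
time: 4.05
ee_pos: [0.5306, 0.3095, 0.0126]
eef_rot: [0.653, -0.27, 0.27, -0.653]
ft_force: [-1.8, -0.3, 0.1]
width: 0.05
```

Call:
jog_arm:
  commands:
    - {"translation": [0,0,10],"twist": 0}
    - {"translation": [0,0,25],"twist": 0}
    - {"translation": [0,0,35],"twist": 0}
    - {"translation": [0,0,35],"twist": 0}
    - {"translation": [5,-10,25],"twist": 0.01}
    - {"translation": [10,-25,10],"twist": 0.055}
    - {"translation": [10,-25,0],"twist": 0.055}
    - {"translation": [10,-25,0],"twist": 0.055}
    - {"translation": [10,-25,0],"twist": 0.055}
    - {"translation": [10,-25,0],"twist": 0.055}
    - {"translation": [10,-25,0],"twist": 0.055}
    - {"translation": [10,-25,0],"twist": 0.055}
    - {"translation": [10,-25,0],"twist": 0.055}
    - {"translation": [10,-25,0],"twist": 0.055}
    - {"translation": [10,-25,0],"twist": 0.055}
    - {"translation": [10,-25,0],"twist": 0.055}
    - {"translation": [4,-11,0],"twist": 0}
    - {"translation": [0,0,0],"twist": 0}
    - {"translation": [0,0,0],"twist": 0}

```text
time: 5.95
ee_pos: [0.6494, 0.015, 0.1526]
eef_rot: [-0.704, 0.06, -0.06, 0.705]
ft_force: [0.2, 0.5, -1.9]
width: 0.05
```

```bash
python3 - <<'E'
from h import *
from scipy.spatial.transform import Rotation as Ro
w=camera("wrist"); cv2.imwrite("pics/w2.png",w["img"][:,:,::-1]); st=read_state()
X=Ro.from_quat(st["eef_rot"]).as_matrix()[:,0]
print(st["time"],st["ee_pos"],np.arctan2(X[1],X[0]),st["width"],st["ft_force"])
c=camera("scene");crop(c["img"],240,140,460,320,3.3,"pics/sc3.png",2)
s=camera("side"); crop(s["img"],220,130,370,315,3.2,"pics/sd3.png")
E
```

```text
6.0 [0.6492641  0.01560255 0.15254289] -0.16807804809029758 0.05001413426340693 [-0.16834909 -0.23243883 -1.89795117]
```

View pics/w2.png

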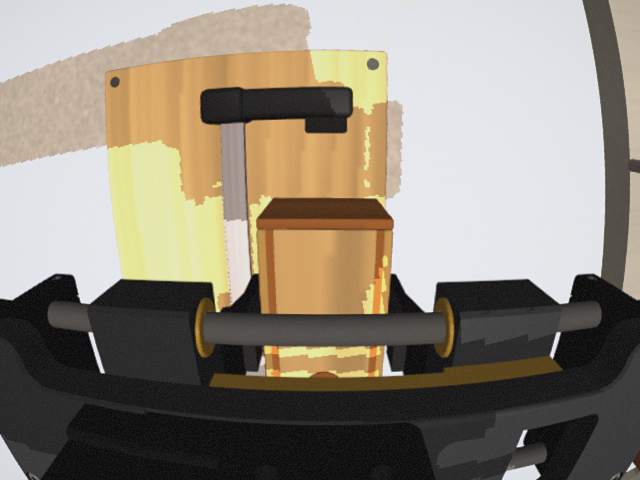

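View pics/sd3.png

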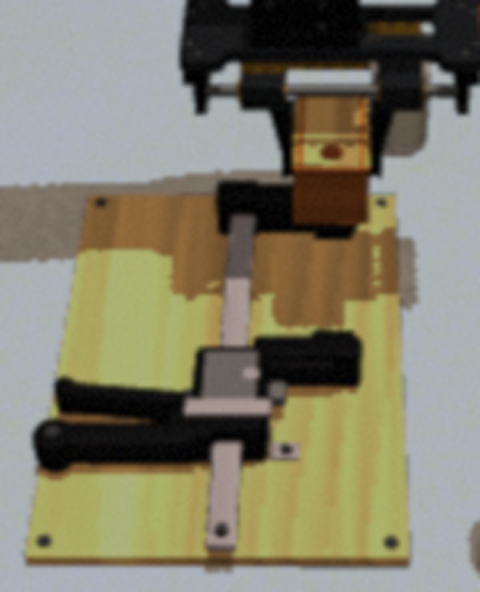

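The wrist view shows the box held level, the far pad at about (305–347,132) and screws at (115,82) and (373,64). I'll check these against the board frame.

```bash
python3 - <<'E'
from h import *
w=camera("wrist")
o=np.array([0.5621,-0.0861]);y=-0.1667;R=np.array([[np.cos(y),-np.sin(y)],[np.sin(y),np.cos(y)]])
for p,z in (([115,82],.0125),([373,64],.0125),([305,132],.051),([347,132],.051),([232,122],.04)):
    P=fcast(w,p,z)[0,:2]; print(p,P.round(4),(R.T@(P-o)).round(4))
E
```

```text
[115, 82] [0.4876 0.1796] [-0.1176  0.2497]
[373, 64] [0.7107 0.1427] [0.1086 0.2502]
[305, 132] [0.6492 0.095 ] [0.0558 0.193 ]
[347, 132] [0.6783 0.0901] [0.0853 0.193 ]
[232, 122] [0.5963 0.1133] [0.0007 0.2023]
```

Call:
jog_arm:
  commands:
    - {"translation": [0.5,-1.5,-20],"twist": 0}
    - {"translation": [0,0,-25],"twist": 0}
    - {"translation": [0,0,-25],"twist": 0}
    - {"translation": [0,0,-25],"twist": 0}
    - {"translation": [0,0,-15],"twist": 0}
    - {"translation": [0,0,-8],"twist": 0}
    - {"translation": [0,0,-5],"twist": 0}
    - {"translation": [0,0,-3],"twist": 0}
    - {"translation": [0,0,0],"twist": 0}
    - {"translation": [0,0,0],"twist": 0}

```text
time: 7.15
ee_pos: [0.6506, 0.012, 0.0274]
eef_rot: [-0.704, 0.059, -0.06, 0.705]
ft_force: [-0.3, 0.2, -1.2]
width: 0.0504
```

Call:
jog_arm:
  commands:
    - {"translation": [0,0,-1],"twist": 0}
    - {"translation": [0,0,0],"twist": 0}
    - {"translation": [0,0,0],"twist": 0}

```text
time: 7.45
ee_pos: [0.6502, 0.012, 0.0257]
eef_rot: [-0.705, 0.06, -0.06, 0.705]
ft_force: [1.1, -0.7, -2.1]
width: 0.0505
```

Call:
jog_arm:
  commands:
    - {"translation": [0,0,-1],"twist": 0}
    - {"translation": [0,0,0],"twist": 0}

```text
time: 7.65
ee_pos: [0.6503, 0.012, 0.0246]
eef_rot: [-0.705, 0.06, -0.06, 0.705]
ft_force: [0.3, 0.1, -2.5]
width: 0.0497
```

Call:
jog_arm:
  commands:
    - {"translation": [0,0,0],"twist": 0}
    - {"translation": [0,0,0],"twist": 0}
    - {"translation": [0,0,0],"twist": 0}
    - {"translation": [0,0,0],"twist": 0}
  grip: 0.25

```text
time: 8.05
ee_pos: [0.6502, 0.012, 0.0247]
eef_rot: [-0.705, 0.06, -0.06, 0.705]
ft_force: [-0.4, -0.6, -0.1]
width: 0.0643
```

```bash
python3 - <<'E'
from h import *
c=camera("scene");crop(c["img"],240,140,460,320,3.3,"pics/sc4.png",2)
s=camera("side"); crop(s["img"],220,130,370,315,3.2,"pics/sd4.png")
E
```

```text
(no output)
```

View pics/sc4.png

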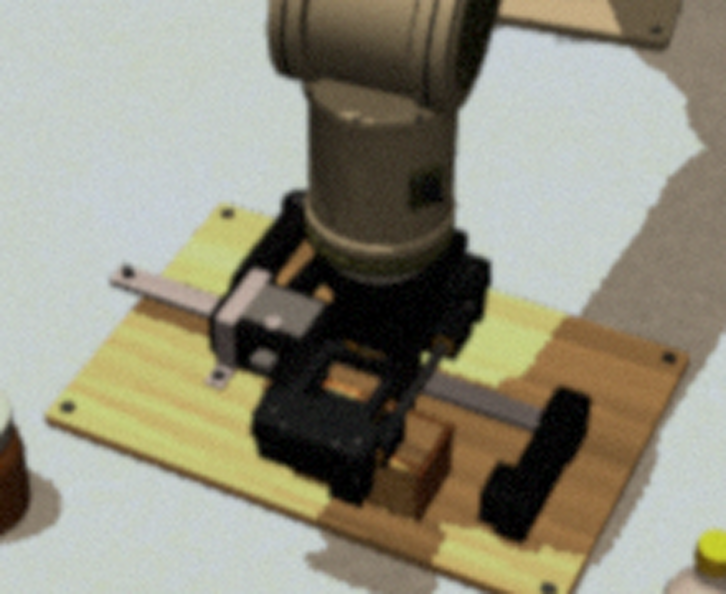

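View pics/sd4.png

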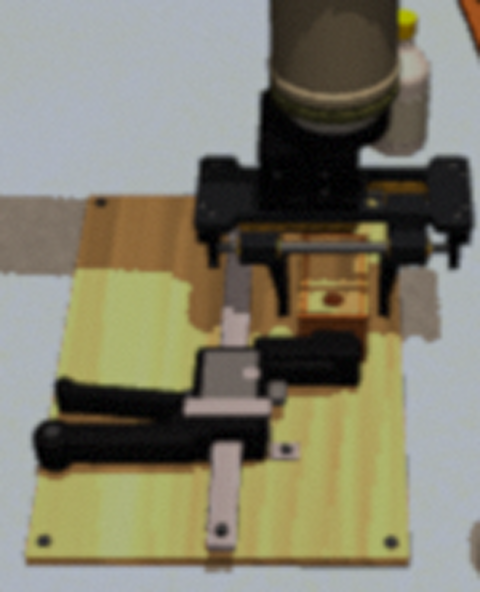

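The box is released, square between the pads. Next I lift clear and go to the handle and trigger.

Call:
jog_arm:
  commands:
    - {"translation": [0,0,10],"twist": 0}
    - {"translation": [0,0,25],"twist": 0}
    - {"translation": [0,0,35],"twist": 0}
    - {"translation": [0,0,35],"twist": 0}
    - {"translation": [-8,-6,25],"twist": -0.071}
    - {"translation": [-16,-11,0],"twist": -0.15}
    - {"translation": [-16,-11,0],"twist": -0.15}
    - {"translation": [-16,-11,0],"twist": -0.15}
    - {"translation": [-16,-11,0],"twist": -0.15}
    - {"translation": [-16,-11,0],"twist": -0.15}
    - {"translation": [-16,-11,0],"twist": -0.15}
    - {"translation": [-16,-11,0],"twist": -0.15}
    - {"translation": [-16,-11,0],"twist": -0.15}
    - {"translation": [-16,-11,0],"twist": -0.15}
    - {"translation": [-14.5,-8,0],"twist": -0.15}
    - {"translation": [0,0,0],"twist": 0}
    - {"translation": [0,0,0],"twist": 0}

```text
time: 9.85
ee_pos: [0.4841, -0.1006, 0.1553]
eef_rot: [0.456, -0.54, 0.54, -0.457]
ft_force: [0.3, 0.0, -0.5]
width: 0.0654
```

```bash
python3 - <<'E'
from h import *
from scipy.spatial.transform import Rotation as Ro
w=camera("wrist"); cv2.imwrite("pics/w5.png",w["img"][:,:,::-1]); st=read_state()
X=Ro.from_quat(st["eef_rot"]).as_matrix()[:,0]
print(st["time"],st["ee_pos"],np.arctan2(X[1],X[0]),st["width"],st["ft_force"],st["joint_positions"].round(2))
E
```

```text
9.9 [ 0.4843807  -0.10038807  0.15512028] -1.7358110297292515 0.06481633940829275 [-0.06119863 -0.65996672  0.21196145] [-0.55  0.09  0.7   1.92 -0.07  1.15 -1.56]
```

View pics/w5.png

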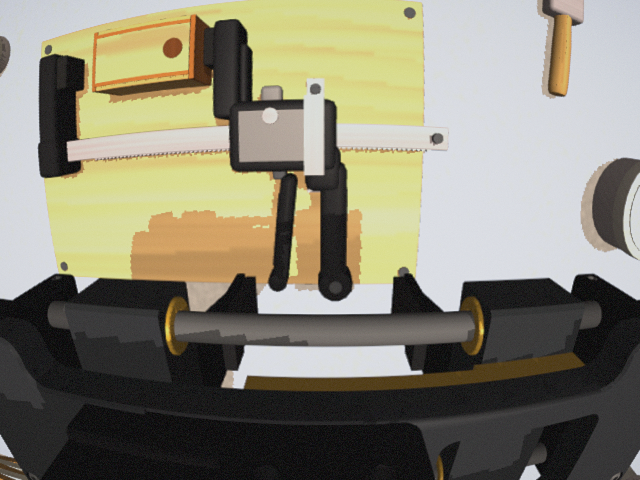

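```bash
python3 - <<'E'
from h import *
w=camera("wrist")
o=np.array([0.5621,-0.0861]);y=-0.1667;R=np.array([[np.cos(y),-np.sin(y)],[np.sin(y),np.cos(y)]])
for p,z in (([272,265],.049),([347,250],.050),([320,250],.05),([48,50],.0125),([410,13],.0125),([404,271],.0125),([65,267],.0125),([94,38],.058),([95,92],.058),([205,15],.058),([210,83],.058)):
    P=fcast(w,p,z)[0,:2]; print(p,(R.T@(P-o)).round(4))
st=read_state(); print(R.T@(st["ee_pos"][:2]-o))
E
```

```text
[272, 265] [-0.0978  0.0148]
[347, 250] [-0.0851 -0.0429]
[320, 250] [-0.0851 -0.0224]
[48, 50] [0.1078 0.2499]
[410, 13] [ 0.1081 -0.0966]
[404, 271] [-0.1168 -0.0968]
[65, 267] [-0.1188  0.2487]
[94, 38] [0.0911 0.1572]
[95, 92] [0.0454 0.1545]
[205, 15] [0.0932 0.0604]
[210, 83] [0.0405 0.0554]
[-0.07427034 -0.02696931]
```

Call:
jog_arm:
  commands:
    - {"translation": [0,0,0],"twist": 0}
    - {"translation": [0,0,-15],"twist": 0}
    - {"translation": [0,0,-25],"twist": 0}
    - {"translation": [0,0,-25],"twist": 0}
    - {"translation": [0,0,-25],"twist": 0}
    - {"translation": [0,0,-25],"twist": 0}
    - {"translation": [0,0,-12],"twist": 0}
    - {"translation": [0,0,-7],"twist": 0}
    - {"translation": [0,0,0],"twist": 0}
    - {"translation": [0,0,0],"twist": 0}
  grip: 0
  grip_force: 12

```text
time: 10.95
ee_pos: [0.4843, -0.1011, 0.0214]
eef_rot: [0.456, -0.54, 0.541, -0.456]
ft_force: [-0.7, 0.2, 0.5]
width: 0.0872
```

```bash
python3 - <<'E'
from h import *
from scipy.spatial.transform import Rotation as Ro
w=camera("wrist"); cv2.imwrite("pics/w6.png",w["img"][:,:,::-1]); st=read_state()
o=np.array([0.5621,-0.0861]);y=-0.1667;R=np.array([[np.cos(y),-np.sin(y)],[np.sin(y),np.cos(y)]])
print(R.T@(st["ee_pos"][:2]-o),st["ee_pos"],st["width"],st["ft_force"])
E
```

```text
[-0.07412744 -0.02763581] [ 0.48441456 -0.10105282  0.0215178 ] 0.08676463116248274 [ 0.12051473 -0.70243913 -0.3114657 ]
```

View pics/w6.png

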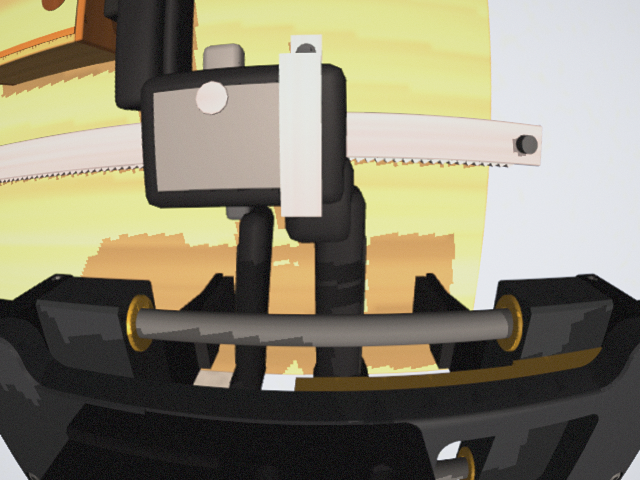

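The fingers straddle the trigger and handle, and the bar tail's screw at (526,144) serves as a travel gauge. First stroke.

Call:
jog_arm:
  commands:
    - {"translation": [0,0,0],"twist": 0}
    - {"translation": [0,0,0],"twist": 0}
    - {"translation": [0,0,0],"twist": 0}
    - {"translation": [0,0,0],"twist": 0}
    - {"translation": [0,0,0],"twist": 0}
    - {"translation": [0,0,0],"twist": 0}
    - {"translation": [0,0,0],"twist": 0}
    - {"translation": [0,0,0],"twist": 0}
  grip: 1
  grip_force: 12

```text
time: 11.8
ee_pos: [0.4857, -0.1005, 0.0212]
eef_rot: [0.455, -0.539, 0.541, -0.457]
ft_force: [9.1, 8.0, -3.6]
width: 0.0337
```

```bash
cat > chk.py <<'E'
import sys
from h import *
w=camera("wrist"); st=read_state()
if len(sys.argv)>1: cv2.imwrite(sys.argv[1],w["img"][:,:,::-1])
o=np.array([0.5621,-0.0861]);y=-0.1667;R=np.array([[np.cos(y),-np.sin(y)],[np.sin(y),np.cos(y)]])
print("t",st["time"],"tcp board",(R.T@(st["ee_pos"][:2]-o)).round(4),"z",st["ee_pos"][2].round(4),"w",st["width"].round(4),"F board",(R.T@st["ft_force"][:2]).round(2),st["ft_force"][2].round(2))
# bar tail: white region right of housing at row ~ 145
g=w["img"]; hsv=cv2.cvtColor(g,cv2.COLOR_RGB2HSV)
m=((g.max(2)<75)&(np.mgrid[0:480,0:640][0]>115)&(np.mgrid[0:480,0:640][0]<175)&(np.mgrid[0:480,0:640][1]>380)).astype(np.uint8)
n,l,s,c=cv2.connectedComponentsWithStats(m)
if n>1:
    i=1+np.argmax(s[1:,4]); P=fcast(w,c[i],.041)[0,:2]; print("tail px",c[i].round(1),s[i,4],"board",(R.T@(P-o)).round(4))
E
python3 chk.py pics/w7.png
```

```text
Traceback (most recent call last):
  File "chk.py", line 6, in <module>
    print("t",st["time"],"tcp board",(R.T@(st["ee_pos"][:2]-o)).round(4),"z",st["ee_pos"][2].round(4),"w",st["width"].round(4),"F board",(R.T@st["ft_force"][:2]).round(2),st["ft_force"][2].round(2))
                                                                                                          ^^^^^^^^^^^^^^^^^
AttributeError: 'float' object has no attribute 'round'
```

View pics/w7.png

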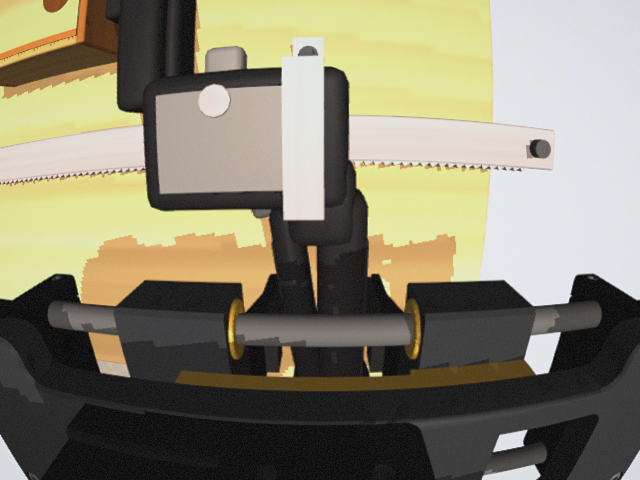

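Call:
jog_arm:
  commands:
    - {"translation": [0,0,0],"twist": 0}
    - {"translation": [0,0,0],"twist": 0}
    - {"translation": [0,0,0],"twist": 0}
    - {"translation": [0,0,0],"twist": 0}
    - {"translation": [0,0,0],"twist": 0}
    - {"translation": [0,0,0],"twist": 0}
    - {"translation": [0,0,0],"twist": 0}
  grip: 0

```text
time: 12.55
ee_pos: [0.4834, -0.1014, 0.0204]
eef_rot: [0.456, -0.54, 0.541, -0.456]
ft_force: [-0.7, 0.1, -0.1]
width: 0.0813
```

```bash
sed -i 's/st\["width"\].round(4)/round(st["width"],4)/' chk.py; python3 chk.py pics/w8.png
```

```text
t 12.6 tcp board [-0.0749 -0.0282] z 0.0205 w 0.0832 F board [0.55 0.  ] -0.66
tail px [532.5 142.7] 98 board [ 0.0006 -0.1149]
```

View pics/w8.png

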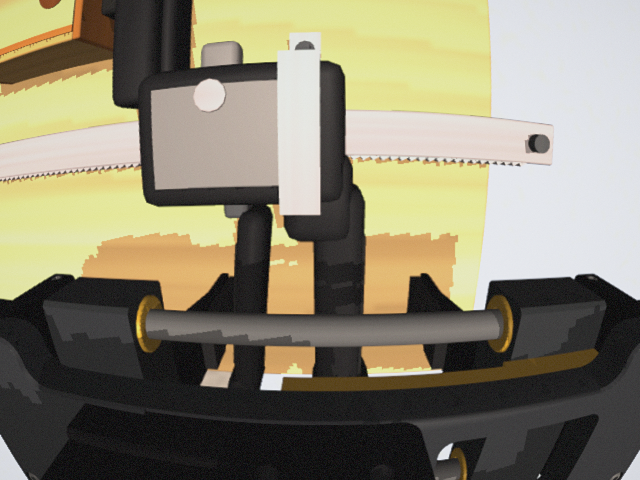

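Call:
jog_arm:
  commands:
    - {"translation": [0,0,0],"twist": 0}
    - {"translation": [0,0,0],"twist": 0}
    - {"translation": [0,0,0],"twist": 0}
    - {"translation": [0,0,0],"twist": 0}
    - {"translation": [0,0,0],"twist": 0}
    - {"translation": [0,0,0],"twist": 0}
    - {"translation": [0,0,0],"twist": 0}
    - {"translation": [0,0,0],"twist": 0}
  grip: 1

```text
time: 13.4
ee_pos: [0.4852, -0.1004, 0.0209]
eef_rot: [0.456, -0.539, 0.541, -0.457]
ft_force: [6.9, 3.7, -6.0]
width: 0.0336
```

Call:
jog_arm:
  commands:
    - {"translation": [0,0,0],"twist": 0}
    - {"translation": [0,0,0],"twist": 0}
    - {"translation": [0,0,0],"twist": 0}
    - {"translation": [0,0,0],"twist": 0}
    - {"translation": [0,0,0],"twist": 0}
    - {"translation": [0,0,0],"twist": 0}
    - {"translation": [0,0,0],"twist": 0}
    - {"translation": [0,0,0],"twist": 0}
  grip: 0

```text
time: 14.2
ee_pos: [0.4837, -0.1015, 0.0206]
eef_rot: [0.456, -0.54, 0.541, -0.456]
ft_force: [0.1, -0.4, -0.0]
width: 0.0847
```

```bash
python3 chk.py pics/w9.png
```

```text
t 14.25 tcp board [-0.0747 -0.0282] z 0.0206 w 0.0859 F board [ 0.84 -1.17] 0.5
tail px [546.3 145. ] 103 board [ 0.0006 -0.1226]
```

Call:
jog_arm:
  commands:
    - {"translation": [0,0,0],"twist": 0}
    - {"translation": [0,0,0],"twist": 0}
    - {"translation": [0,0,0],"twist": 0}
    - {"translation": [0,0,0],"twist": 0}
    - {"translation": [0,0,0],"twist": 0}
    - {"translation": [0,0,0],"twist": 0}
    - {"translation": [0,0,0],"twist": 0}
    - {"translation": [0,0,0],"twist": 0}
  grip: 1

```text
time: 15.05
ee_pos: [0.4852, -0.1004, 0.0208]
eef_rot: [0.456, -0.539, 0.541, -0.457]
ft_force: [6.9, 1.6, -6.1]
width: 0.0336
```

Call:
jog_arm:
  commands:
    - {"translation": [0,0,0],"twist": 0}
    - {"translation": [0,0,0],"twist": 0}
    - {"translation": [0,0,0],"twist": 0}
    - {"translation": [0,0,0],"twist": 0}
    - {"translation": [0,0,0],"twist": 0}
    - {"translation": [0,0,0],"twist": 0}
    - {"translation": [0,0,0],"twist": 0}
    - {"translation": [0,0,0],"twist": 0}
  grip: 0

```text
time: 15.85
ee_pos: [0.4837, -0.1015, 0.0206]
eef_rot: [0.456, -0.54, 0.541, -0.456]
ft_force: [0.1, -0.6, 0.3]
width: 0.0847
```

```bash
python3 chk.py pics/w10.png; python3 - <<'E'
from h import *
s=camera("side"); crop(s["img"],220,130,370,315,3.2,"pics/sd10.png")
c=camera("scene");crop(c["img"],240,140,460,320,3.3,"pics/sc10.png",2)
E
```

```text
t 15.9 tcp board [-0.0748 -0.0282] z 0.0206 w 0.0858 F board [0.53 0.22] 0.29
tail px [560.  146.7] 105 board [ 0.0006 -0.1303]
```

View pics/sd10.png

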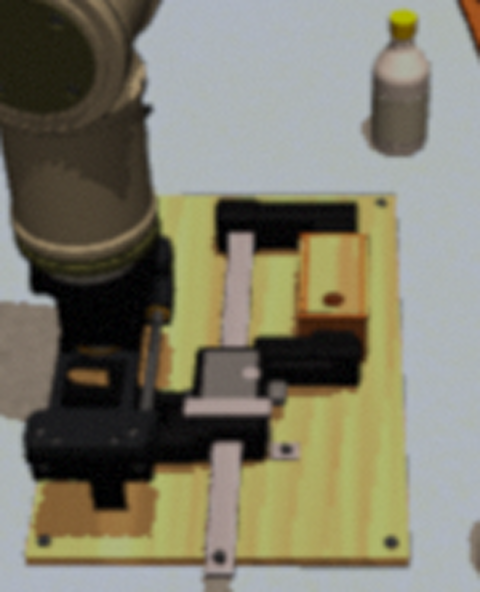

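View pics/sc10.png

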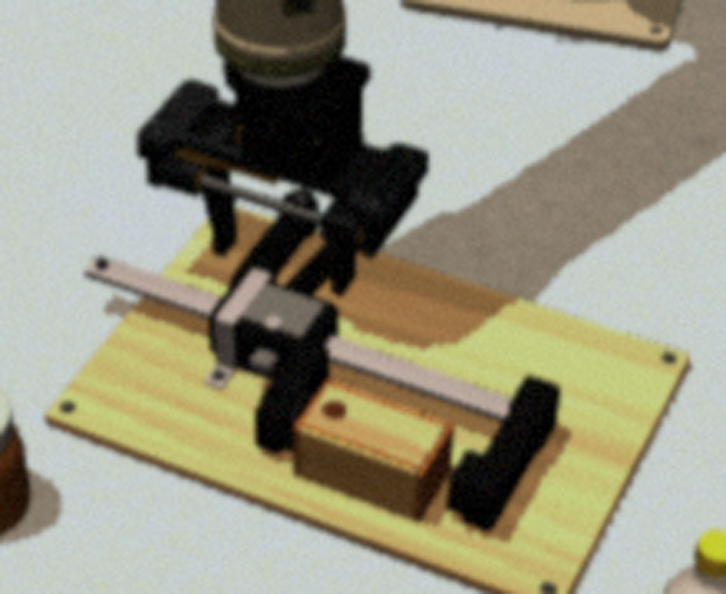

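Call:
jog_arm:
  commands:
    - {"translation": [0,0,0],"twist": 0}
    - {"translation": [0,0,0],"twist": 0}
    - {"translation": [0,0,0],"twist": 0}
    - {"translation": [0,0,0],"twist": 0}
    - {"translation": [0,0,0],"twist": 0}
    - {"translation": [0,0,0],"twist": 0}
    - {"translation": [0,0,0],"twist": 0}
    - {"translation": [0,0,0],"twist": 0}
  grip: 1

```text
time: 16.8
ee_pos: [0.4851, -0.1004, 0.0208]
eef_rot: [0.456, -0.539, 0.541, -0.457]
ft_force: [6.7, 1.6, -6.7]
width: 0.0338
```

Call:
jog_arm:
  commands:
    - {"translation": [0,0,0],"twist": 0}
    - {"translation": [0,0,0],"twist": 0}
    - {"translation": [0,0,0],"twist": 0}
    - {"translation": [0,0,0],"twist": 0}
    - {"translation": [0,0,0],"twist": 0}
    - {"translation": [0,0,0],"twist": 0}
    - {"translation": [0,0,0],"twist": 0}
    - {"translation": [0,0,0],"twist": 0}
  grip: 0

```text
time: 17.6
ee_pos: [0.4837, -0.1015, 0.0206]
eef_rot: [0.456, -0.54, 0.541, -0.456]
ft_force: [1.0, 0.2, 0.5]
width: 0.0847
```

Call:
jog_arm:
  commands:
    - {"translation": [0,0,0],"twist": 0}
    - {"translation": [0,0,0],"twist": 0}
    - {"translation": [0,0,0],"twist": 0}
    - {"translation": [0,0,0],"twist": 0}
    - {"translation": [0,0,0],"twist": 0}
    - {"translation": [0,0,0],"twist": 0}
    - {"translation": [0,0,0],"twist": 0}
    - {"translation": [0,0,0],"twist": 0}
  grip: 1

```text
time: 18.4
ee_pos: [0.4852, -0.1003, 0.0209]
eef_rot: [0.456, -0.539, 0.541, -0.457]
ft_force: [6.3, -0.1, -6.6]
width: 0.0341
```

```bash
python3 chk.py pics/w11.png; python3 - <<'E'
from h import *
s=camera("side"); crop(s["img"],220,130,370,315,3.2,"pics/sd11.png")
c=camera("scene");crop(c["img"],240,140,460,320,3.3,"pics/sc11.png",2)
E
```

```text
t 18.45 tcp board [-0.0735 -0.0269] z 0.0209 w 0.0338 F board [6.26 3.37] -6.39
tail px [586.7 153.2] 106 board [ 0.0006 -0.1455]
```

View pics/sc11.png

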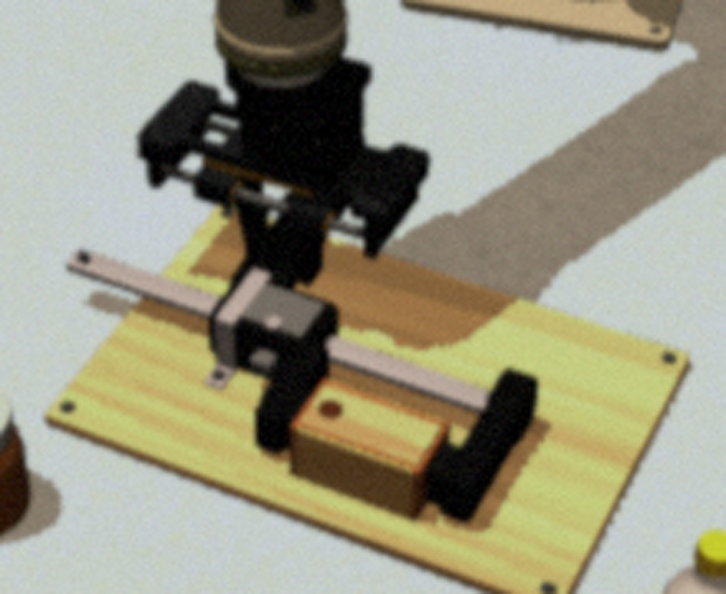

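View pics/w11.png

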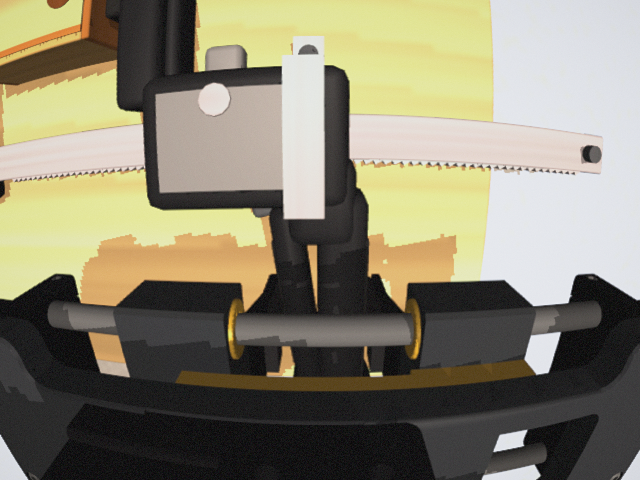

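Free travel is used up, with about 3 mm left. I open, shift the hand about 4 mm along board +y (the trigger should stop short of home), then squeeze gently.

Call:
jog_arm:
  commands:
    - {"translation": [0,0,0],"twist": 0}
    - {"translation": [0,0,0],"twist": 0}
    - {"translation": [0,0,0],"twist": 0}
    - {"translation": [0,0,0],"twist": 0}
    - {"translation": [0,0,0],"twist": 0}
    - {"translation": [0.3,2,0],"twist": 0}
    - {"translation": [0.3,2,0],"twist": 0}
    - {"translation": [0,0,0],"twist": 0}
    - {"translation": [0,0,0],"twist": 0}
  grip: 0

```text
time: 19.45
ee_pos: [0.4843, -0.0972, 0.0206]
eef_rot: [0.456, -0.54, 0.541, -0.456]
ft_force: [-0.5, -1.1, -0.7]
width: 0.0865
```

```bash
python3 chk.py
```

```text
t 19.5 tcp board [-0.0749 -0.0239] z 0.0206 w 0.0867 F board [0.22 0.57] -0.1
tail px [591.8 150.7] 104 board [ 0.0006 -0.1456]
```

Call:
jog_arm:
  commands:
    - {"translation": [0,0,0],"twist": 0}
    - {"translation": [0,0,0],"twist": 0}
    - {"translation": [0,0,0],"twist": 0}
    - {"translation": [0,0,0],"twist": 0}
    - {"translation": [0,0,0],"twist": 0}
    - {"translation": [0,0,0],"twist": 0}
    - {"translation": [0,0,0],"twist": 0}
    - {"translation": [0,0,0],"twist": 0}
  grip: 1
  grip_force: 10

```text
time: 20.3
ee_pos: [0.4851, -0.0957, 0.0206]
eef_rot: [0.456, -0.54, 0.54, -0.457]
ft_force: [3.7, 5.4, -4.0]
width: 0.0429
```

```bash
python3 chk.py pics/w12.png; python3 - <<'E'
from h import *
c=camera("scene");crop(c["img"],240,140,460,320,3.3,"pics/sc12.png",2)
E
```

```text
t 20.35 tcp board [-0.0744 -0.0223] z 0.0206 w 0.0427 F board [3.25 5.74] -4.15
tail px [597.9 152.8] 101 board [ 0.0006 -0.148 ]
```

View pics/w12.png

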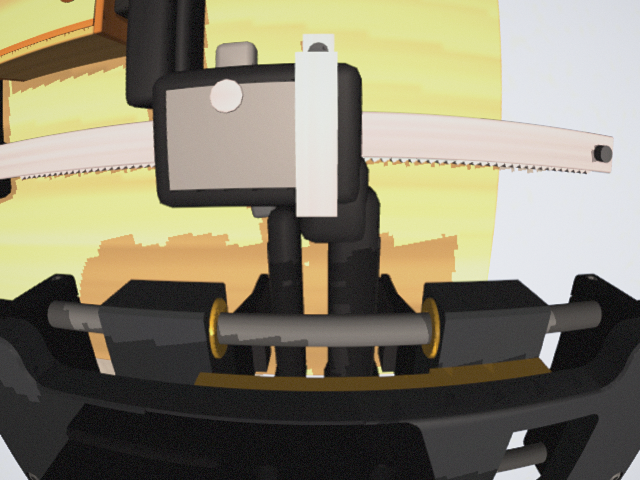

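View pics/sc12.png

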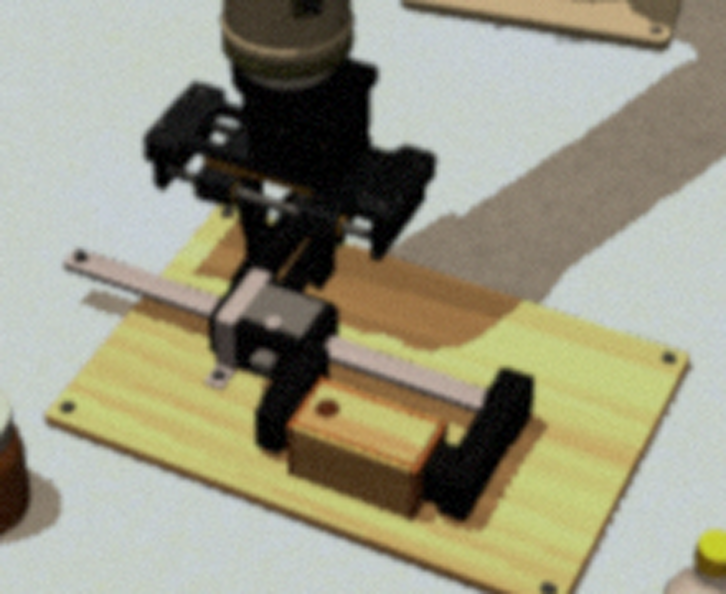

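Call:
jog_arm:
  commands:
    - {"translation": [0,0,0],"twist": 0}
    - {"translation": [0,0,0],"twist": 0}
    - {"translation": [0,0,0],"twist": 0}
    - {"translation": [0,0,0],"twist": 0}
    - {"translation": [0,0,0],"twist": 0}
    - {"translation": [0,0,0],"twist": 0}
    - {"translation": [0,0,0],"twist": 0}
    - {"translation": [0,0,0],"twist": 0}
  grip: 1
  grip_force: 15

```text
time: 21.2
ee_pos: [0.485, -0.0964, 0.0206]
eef_rot: [0.456, -0.54, 0.541, -0.456]
ft_force: [5.1, 4.9, -5.4]
width: 0.0418
```

```bash
python3 chk.py pics/w13.png; python3 - <<'E'
from h import *
s=camera("side"); crop(s["img"],220,130,370,315,3.2,"pics/sd13.png")
c=camera("scene");crop(c["img"],240,140,460,320,3.3,"pics/sc13.png",2)
E
```

```text
t 21.25 tcp board [-0.0743 -0.0229] z 0.0206 w 0.0416 F board [4.43 4.09] -4.53
tail px [597.2 152.4] 102 board [ 0.0007 -0.1482]
```

View pics/sd13.png

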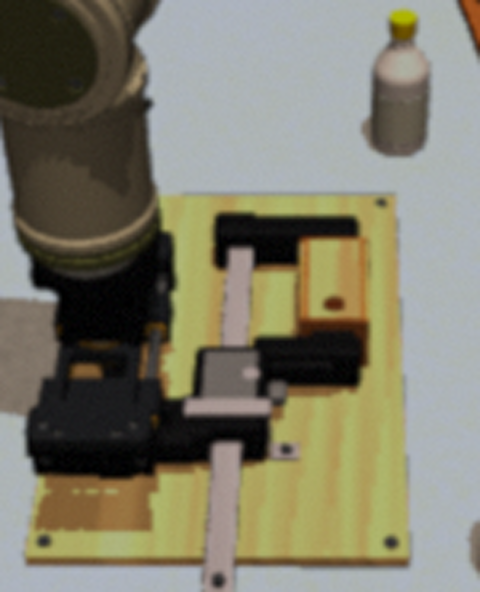

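View pics/sc13.png

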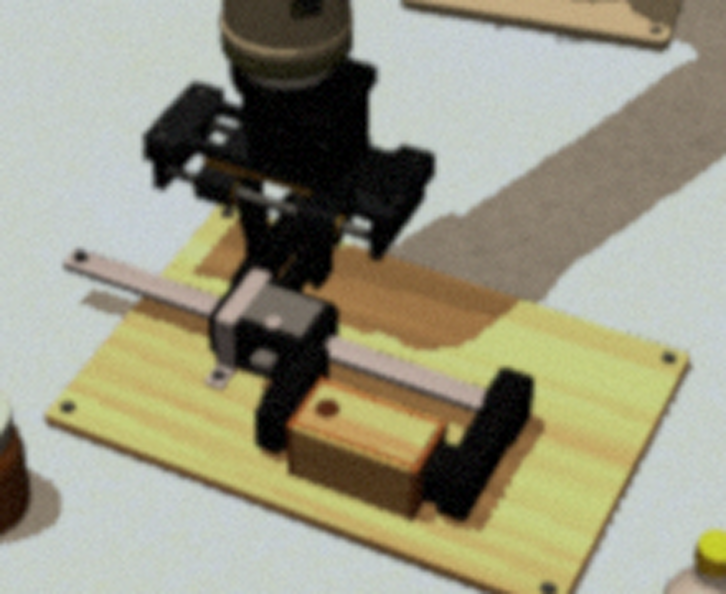

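```bash
python3 - <<'E'
from h import *
c=camera("scene"); s=camera("side"); crop(c["img"],300,230,400,310,7.5,"pics/sc14.png",2); crop(s["img"],295,190,345,250,10,"pics/sd14.png")
E
```

```text
(no output)
```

View pics/sc14.png

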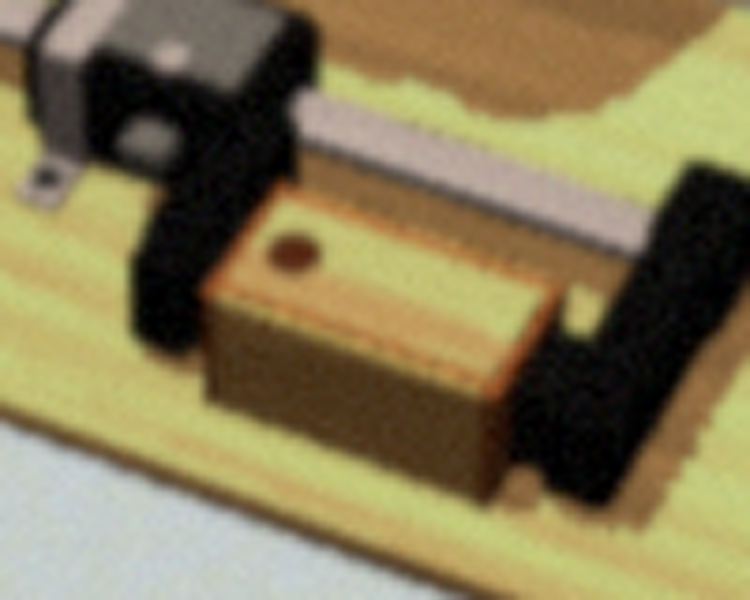

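View pics/sd14.png

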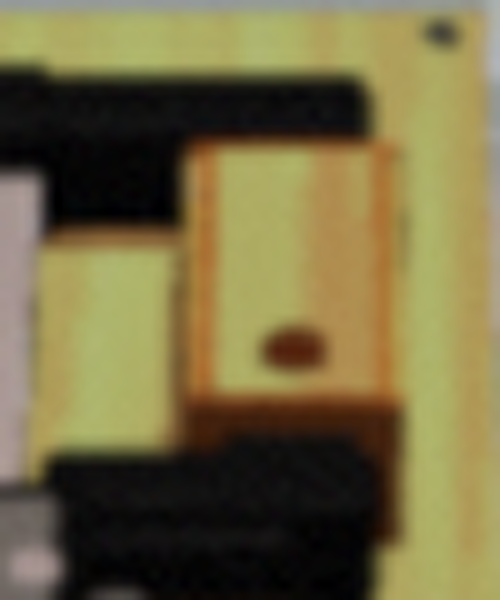

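The scene view (box top corners at about (283,187), (562,290), (492,392), (205,288) in the zoomed crop) shows the box between both pads. I'll check its position and squareness with numbers.

```bash
python3 - <<'E'
from h import *
c=camera("scene"); s=camera("side")
o=np.array([0.5621,-0.0861]);y=-0.1667;R=np.array([[np.cos(y),-np.sin(y)],[np.sin(y),np.cos(y)]])
bs=np.array([(283,187),(562,290),(492,392),(205,288)])/7.5+[300,230]
bd=np.array([(185,408),(185,143),(397,143),(402,404)])/10+[295,190]
for cam,b in((c,bs),(s,bd)):
    B=(cast(cam,b,.058)[:,:2]-o)@R; l=B[1]-B[0]+B[2]-B[3]; print(B.round(4).tolist(),B.mean(0).round(4),"yaw err",np.arctan2(-l[0],l[1]).round(3))
E
python3 chk.py
```

```text
[[0.0472, 0.0647], [0.0488, 0.1522], [0.0923, 0.1505], [0.0925, 0.0628]] [0.0702 0.1076] yaw err -0.008
[[0.0483, 0.0597], [0.0468, 0.1506], [0.097, 0.1508], [0.097, 0.0612]] [0.0723 0.1056] yaw err 0.008
t 21.6 tcp board [-0.0743 -0.0229] z 0.0206 w 0.0418 F board [4.   4.65] -4.29
tail px [597.1 152.5] 101 board [ 0.0006 -0.1482]
```

```bash
python3 - <<'E'
from bench import *
print(close_job())
E
```

```text
the job is handed in; nothing more can be done
None
```

The bonbon box is standing square between the clamp pads, and I handed the job in at about 22 s with the hand still squeezing the trigger. No verdict was reported.

- **Placing:** I gripped the box across its width, set it on the board between the pads and let go of it. I then took the handle and trigger between the fingers.
- **Pumping:** Five full strokes closed the gap. On the sixth squeeze the trigger stopped short of home, with the fingers about 42 mm apart where home is 33 mm. I then raised the grip from 10 N to 15 N and held it there.

Last checks:
- **Box position:** From two camera views, the box centre is at board x 70 to 72 mm (pads at 70) and y about 107 mm, where a box against the near pad should be. Its yaw error is within 0.01 rad.
- **Pressure:** Raising the grip moved the trigger by only about 1 mm, which fits both pads pressing the box at roughly 20 N. That force is inferred, as I had no direct reading of it.
- **Steadiness:** The fingers and the bar stayed still over the last readings. The sideways force on the tool was 4 to 5 N, so the trigger and handle are not loaded exactly equally.
- **Other things:** The arm never came close to the bottle, jar, tin or brush, and the bottle and jar, where the last pictures showed them, looked unmoved. I did not measure any of them again.
- **Disagreement:** The camera views differed by up to about 4 mm in the hand-read positions. No check failed.

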